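# Date-code a spray bottle and present its base to the code reader

## Task

Put the batch date on the spray bottle: seat its foot in the oval nest of the base coder and press it fully down on the sprung plate, then lift it out and carry it upright, clear of the parcels in between, to the flat code reader. The print is wet, so stand the bottle nowhere else and do not touch the reader with it. Finish while still holding it motionless and upright about 15 mm above the glass, over its middle, with the long side of the bottle along the long side of the glass.

Things in the scene. Friction and masses are not known exactly. Their poses are not given: they have to be found in the camera images.
- bottle: Teal trigger spray bottle, 249 mm tall, about 0.4 kg, upright. Origin on the underside, z up, y along the long side of its oval foot, nozzle and trigger to +y. The foot (56 mm in x, 102 mm in y, cut corners) is straight up to z = 58 mm, then the body tapers to the neck. Posts and rails of a shelf stand behind the work, from 0.58 m ahead of the robot's base on
- bottle_base (a point): centre of the bottle's foot, on the underside; axes as the bottle's (9 mm to -y of the bottle's origin)
- bottle_neck (a point): middle of the neck, to be gripped, 173 mm above the foot, 3 mm to +y of the bottle's origin; axes as the bottle's. The neck is 34 mm wide in x, level sides from 140 to 190 mm; 30 mm wide head above it up to 249 mm; the trigger hangs 40 mm to +y of this point
- coder: Base coder, fixed on the bench: blue block on a dark plate, 138 mm (x, long side) by 98 mm (y), with a white oval collar on top. Origin at the bench under its centre, z up. The collar's rim is 56 mm above the bench; its pocket is the bottle's foot plus 3 mm all round, long side along x, with a 45 degree lead-in over the top 6 mm. The bottle fits either way round
- coder_plate (a joint): How far the sprung metal plate in the coder's pocket is pressed down, in m: 0 = up (top face 40 mm above the bench), 0.010 = fully down on its stop (30 mm above the bench; there the inked type in the plate's window meets the bottle). The spring takes 7 N to start, 13 N fully down; the bottle's weight alone does not move it
- coder_nest (a point): centre of the pocket, at the height of the fully pressed plate's top, 30 mm above the bench; axes as the coder's
- reader: Flat code reader, fixed on the bench: black box 140 mm (x, long side) by 100 mm (y) with a steel-framed dark glass on top looking up and yellow centre marks. Origin at the bench under its centre, z up. The glass is 98 mm (x) by 60 mm (y); its frame stands 37 mm above the bench, the highest point
- reader_glass (a point): centre of the reader's glass, on its surface, 36 mm above the bench; axes as the reader's. The reader reads a base held 5 to 25 mm above the glass
- stack_low: small white parcel, 123 (x) x 94 (y) x 36 mm high, the lower of a stack of two; origin on the underside in the middle; leave alone
- stack_high: small white parcel, 123 (x) x 94 (y) x 36 mm high, lying on the other: the stack's top is 72 mm above the bench; origin on its underside; leave alone
- parcel: small white parcel, 123 (x) x 94 (y) x 36 mm high, origin on the underside in the middle; leave alone
- tape_measure: yellow tape measure, 81 (x) x 92 (y) x 31 mm, lying on the parcel, top 68 mm above the bench; origin on its underside; leave alone

How it is judged:
By the outcome, as a careful person would: the job done as asked, in the order asked, and still so for the second after the job is handed in, while the arm keeps its last pose, push and grip.
It also fails if it takes over 58 s, if anything falls off the work surface, if the arm or the gripper's body presses on something with over 40 N, if the wrist force passes 120 N, or if a joint passes its speed limit or range.

## Robot

A 6-joint arm with a two-finger parallel gripper is mounted at the origin on a cart in front of the work surface, level with it; the furniture and walls round the work are solid. World frame = base frame: x ahead of the robot, y to its left, z up, the work surface at z = 0. Lengths are in m, angles in rad, forces in N, time in s.
With the tool pointing down it reaches from about 0.325 to 0.85 m from the base axis. Payload 4.4 kg.
Tool frame: the origin (TCP) lies midway between the tips of the shut fingers; the grasp point (between the pads) lies manip.grasp_offset behind it (manip.grasp_offset is the distance from the TCP to the grasp point, in m); z points along the fingers, y is the line along which they close (so a half turn about z gives the same grasp; the last joint's range is limited). The gripper opens to 94 mm and grips with 3 to 60 N. Pads are 16 mm wide; open, the fingers measure 119 mm over their backs; the gripper's body (75 mm by 177 mm) begins 78 mm behind the grasp point.
Start: joints at [-1.315, 0.207, 1.542, -0, 1.393, -0.15], TCP at [0.227, -0.528, 0.205] pointing down, gripper open.
Joint ranges: [-2.73, 2.73], [-0.86, 2.22], [0.23, 2.46], [-1.11, 4.25], [0.08, 2.63], [-2.82, 2.82]. Speed limits (rad/s): [2.79, 2.79, 3.14, 3.14, 3.14, 3.14].

## Interface

Orientations are given as a unit quaternion [w, x, y, z].
In Python, from rig import manip gives the robot as it stands.
- The arm moves only by the shell command python3 -m handwheel FILE [OPENING], which reads ROWS from the file FILE. ROWS is a JSON list of rows, 1 to 12 of them, each an object with the fields sx, sy, sz (the shift in shares of the most that a row can go, 1 being 50 mm), ax, ay, az (a rotation vector in a scale on which 1.0 is pi rad); a field left out counts as zero; each row shifts and turns the commanded pose from where the row before left it, along the tool's axes as they then stand; what a row does not reach is not made up. A row lasts 1/10 s, in which the tool goes at most 0.05 m and 0.15 rad, less where a joint would pass 70% of its speed; a pose out of reach is approached as far as the arm can. OPENING is the opening from 0.0 (shut) to 1.0 (fully open), set as the command begins (- or left out keeps the last). The fingers move at their own pace and stop on an object; the grip force is fixed at half the most. Time passes only in rows, so rows that do not move let the fingers close. It prints the time, the measured TCP pose, the force, the opening and the grip force at its end. No shift or turn number may pass 1 either way. Input that does not fit is refused with a message, and nothing moves.
- manip.state(): the state, without advancing time (a new reading comes with each control period).
- manip.get_image(name): name is "scene" or "top"; returns a dict with "pixels" (480x640x3 uint8, red, green, blue), "K" (3x3 intrinsics, pixels), "D" ([k1, k2, p1, p2, k3] as OpenCV has them; the pictures are not rectified), "xyz" and "rotation" of the camera in the world. Camera axes: x right, y up, looking along -z (the intrinsics and any distortion apply to the point x, -y, -z); pixel columns grow to the right and rows downward; lengths in m; the calibration is good to about 2 mm. A picture is of the moment at which its call begins. There is no depth.
- manip.sign_off(): hands the job in; it is judged then, once.
The state is a dict: "time": time; "q": joint angles; "qd": joint speeds; "effort": joint torques, N m; "eef_pos": TCP position; "tcp_rot": TCP orientation; "ft_force": force on the tool from outside, world axes, zero at the start; "wrist_torque": the same for the moment, N m; "grip_width": opening from 0.0 (shut) to 1.0 (fully open); "gripper_force": force on a finger pad.
Only numpy, scipy, OpenCV 4.12 (cv2) and the standard library are available. Lean on these libraries where they do the work, as an engineer would, in place of code of your own. Each camera call takes 0.05 s, during which the arm holds its last target. There are 200 camera calls.

## Working session

There is one attempt and no reset: what is moved stays moved. The work goes in short steps, Python scripts to look and compute and a shell command to move; the robot and the scene stay as the last step left them, time stands still between calls to the robot, and variables do not carry over. Pictures are saved under pics/ and viewed, at most 10 in all, crops included, and the job is handed in when it is done.

```bash
mkdir -p pics; ls; python3 - <<'E'
from rig import manip
import cv2,numpy as np
print(manip.grasp_offset); print(manip.state())
for n in("scene","top"):
    d=manip.get_image(n); cv2.imwrite(f"pics/{n}0.png",d["pixels"][:,:,::-1])
    print(n,{k:np.array(v).round(4).tolist() for k,v in d.items() if k!="pixels"})
E
```

```text
pics
0.0188
{'time': 0.0, 'q': array([-1.31550176e+00,  2.07394216e-01,  1.54293170e+00, -2.53076320e-05,
        1.39351686e+00, -1.50551846e-01]), 'qd': array([-0.00196514,  0.00131584,  0.00159523,  0.0003787 , -0.00038835,
       -0.000599  ]), 'effort': array([ 8.19852285e-04, -3.70868146e+01, -2.81417030e+01,  6.98449463e-02,
        3.61136079e-02, -1.88048475e-04]), 'eef_pos': array([ 0.22675627, -0.52752206,  0.20431603]), 'tcp_rot': array([-1.12286384e-03,  9.79480567e-01,  2.01535487e-01, -7.13298027e-05]), 'ft_force': array([ 1.04422438, -0.46646487,  0.00348217]), 'wrist_torque': array([ 0.00274838, -0.0091192 ,  0.00950404]), 'gripper_force': 0.0, 'grip_width': 0.9959601978308449}
scene {'K': [[603.7482, 0.0, 320.9171], [0.0, 603.7482, 239.9012], [0.0, 0.0, 1.0]], 'D': [-0.031, 0.0, 0.0, 0.0, 0.0], 'xyz': [-0.6041, 0.7063, 0.8976], 'rotation': [-0.4067, -0.2307, 0.4316, 0.7714]}
top {'K': [[575.9514, 0.0, 337.8649], [0.0, 575.9514, 225.2634], [0.0, 0.0, 1.0]], 'D': [-0.0202, 0.0, 0.0, 0.0, 0.0], 'xyz': [0.3391, 0.0215, 1.5397], 'rotation': [0.7151, 0.0253, -0.0388, -0.6975]}
```

View pics/scene0.png

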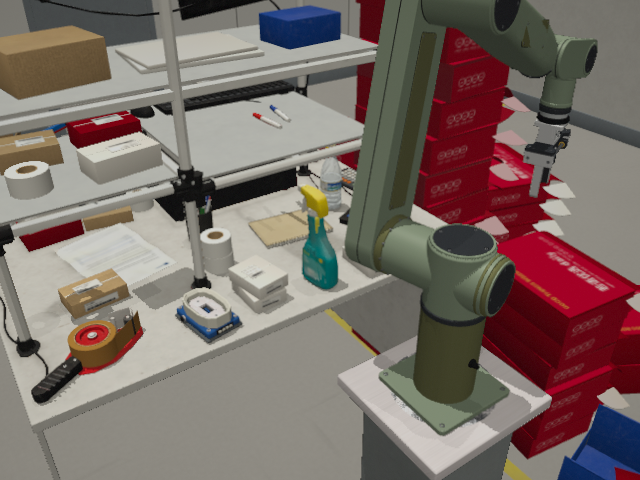

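View pics/top0.png

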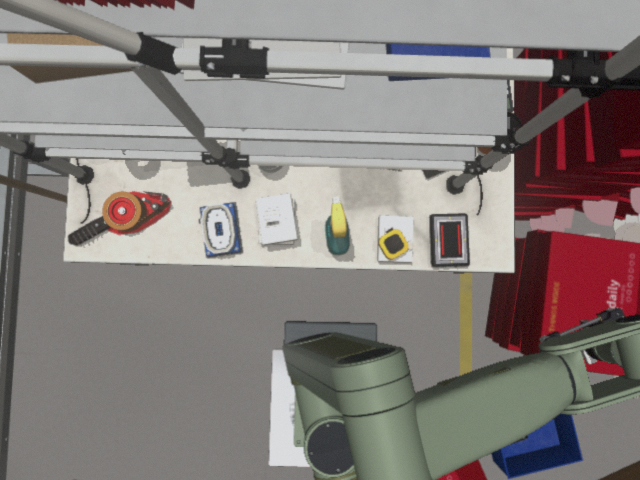

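The scene picture shows coder, stack, bottle from left to right, with the arm hiding the rest. The top picture has the coder near (220,229), stack (277,220), bottle (338,235), parcel with tape (395,240) and reader (449,240). I'll enlarge these for measuring.

```bash
python3 - <<'E'
import cv2
a=cv2.imread("pics/top0.png")
for n,x,y in(("cl",195,185),("cr",320,185)):
    cv2.imwrite(f"pics/{n}.png",cv2.resize(a[y:y+100,x:x+160],None,fx=5,fy=5,interpolation=cv2.INTER_CUBIC))
b=cv2.imread("pics/scene0.png")
cv2.imwrite("pics/cs.png",cv2.resize(b[180:345,165:355],None,fx=4,fy=3.6 and 4,interpolation=cv2.INTER_CUBIC)[:600])
E
```

```text
(no output)
```

View pics/cl.png

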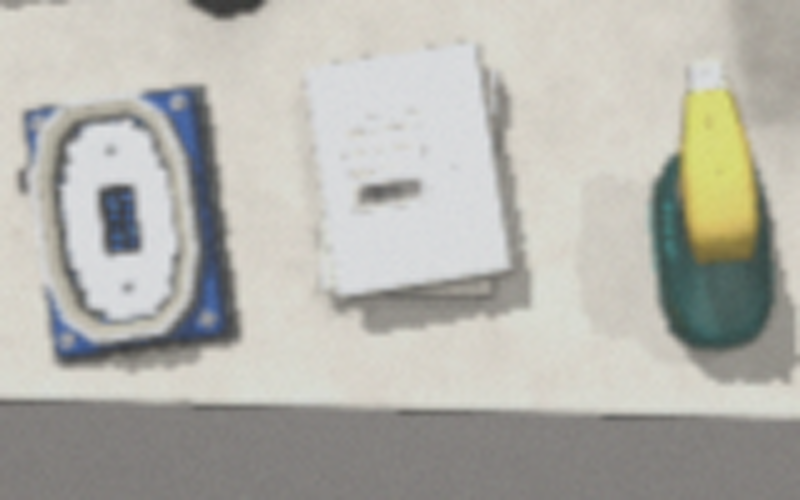

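View pics/cr.png

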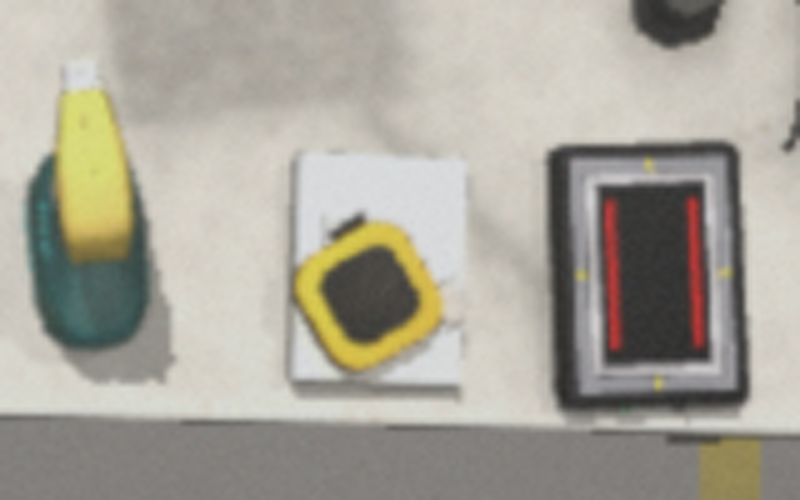

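View pics/cs.png

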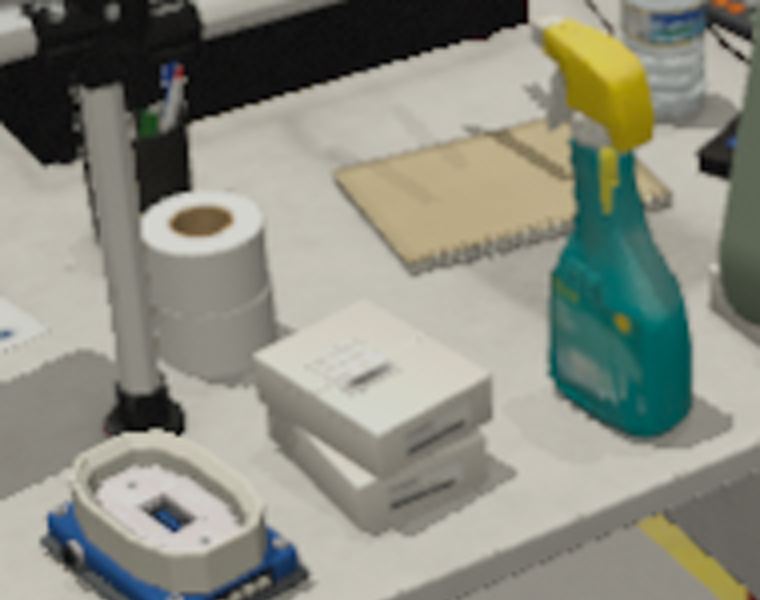

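Read from the crops. In cl.png (origin 195,185, 5x):
- The coder plate dots are at (110,150) and (128,288), and the collar extends x 36..200, y 98..343.
- The stack top corners are (307,72), (475,42), (512,268), (337,295).
- The bottle foot spans x 653..772 with its bottom at y 348. Its head runs from (728,255) to the nozzle at (706,65).

In cr.png (origin 320,185), the reader marks are (649,165), (658,383), (582,275), (724,272). In cs.png (4x from 165,180), the plate window is at (168,512) and the neck axis at about (605,185).

```bash
cat > h.py <<'E'
import cv2,numpy as np
from scipy.spatial.transform import Rotation as R
from rig import manip
def cam(n):
    d=manip.get_image(n); q=d["rotation"]
    q=np.array(q,float)
    Rm=q if q.shape==(3,3) else R.from_quat(q,scalar_first=True).as_matrix()
    d["R"]=Rm@np.diag([1,-1,-1]); return d
def ray(d,p):
    n=cv2.undistortPoints(np.array([[p]],float),d["K"],np.array(d["D"],float))[0,0]
    return d["R"]@np.r_[n,1]
def at(d,p,z):
    r=ray(d,p); c=np.array(d["xyz"]); return (c+r*(z-c[2])/r[2])[:2]
def proj(d,P):
    Rc=d["R"].T; t=-Rc@np.array(d["xyz"])
    return cv2.projectPoints(np.array(P,float).reshape(-1,3),Rc,t,d["K"],np.array(d["D"],float))[0][:,0]
E
python3 - <<'E'
from h import *
t=cam("top"); s=cam("scene")
L=lambda x,y,z,o=195:at(t,((x+.5)/5-.5+o,(y+.5)/5-.5+185),z)
Rr=lambda x,y,z:L(x,y,z,320)
S=lambda x,y,z:at(s,((x+.5)/4-.5+165,(y+.5)/4-.5+180),z)
np.set_printoptions(precision=4,suppress=True)
yaw=lambda v:np.arctan2(v[1],v[0])
a,b=L(110,150,.04),L(128,288,.04);print("coder dots",(a+b)/2,yaw(a-b),np.linalg.norm(a-b))
print("collar",L(36,200,.056),L(200,240,.056),L(103,98,.056),L(140,343,.056),L(118,220.5,.056))
c=[L(*p,.072) for p in((307,72),(475,42),(512,268),(337,295))];print("stack",np.array(c),np.mean(c,0),yaw(c[0]-c[3]),np.linalg.norm(c[0]-c[3]),np.linalg.norm(c[0]-c[1]))
r=[Rr(*p,.037) for p in((649,165),(658,383),(582,275),(724,272))];print("reader",np.mean(r,0),(r[0]+r[1])/2,(r[2]+r[3])/2,yaw(r[0]-r[1]),yaw(r[2]-r[3])-np.pi/2)
ro=[Rr(*p,.033) for p in((550,148),(738,144),(748,403),(562,410))];print("reader box",np.mean(ro,0),yaw(ro[0]-ro[3]),yaw(ro[1]-ro[2]))
c=[Rr(*p,.036) for p in((296,150),(467,153),(460,385),(290,382))];print("parcel",np.array(c),np.mean(c,0))
h0,h1=L(706,65,.235),L(728,258,.235);print("bottle head",h0,h1,yaw(h0-h1))
print("foot L,R,bottom",L(653,220,.055),L(772,265,.055),L(713,348,.03))
print("scene window",S(168,512,.04)," neck at z .17/.16",S(605,185,.17),S(605,185,.16), "foot front-bottom corner",S(640,436,0))
E
```

```text
coder dots [0.4597 0.3055] 0.17138979884902586 0.07293441720028729
collar [0.467  0.3455] [0.4485 0.2603] [0.5209 0.3134] [0.3947 0.2889] [0.4575 0.3029]
stack [[0.5351 0.2065]
 [0.5529 0.121 ]
 [0.4371 0.0985]
 [0.4211 0.187 ]] [0.4865 0.1533] 0.1691652092568329 0.11567212433704611 0.08735811153141358
reader [ 0.4467 -0.3017] [ 0.4467 -0.3018] [ 0.4468 -0.3016] 0.048018119951855856 0.04629412828327628
reader box [ 0.4458 -0.3006] 0.055565410671730896 0.0425691482221173
parcel [[ 0.5072 -0.1126]
 [ 0.508  -0.2029]
 [ 0.3858 -0.2007]
 [ 0.3852 -0.1116]] [ 0.4466 -0.1569]
bottle head [0.5214 0.0042] [ 0.4333 -0.0079] 0.13703328957957284
foot L,R,bottom [0.465  0.0273] [ 0.4432 -0.0348] [ 0.4006 -0.0058]
scene window [0.4617 0.3051]  neck at z .17/.16 [0.4435 0.012 ] [0.4579 0.0025] foot front-bottom corner [0.4136 0.0074]
```

```bash
cat >> h.py <<'E'
def to(p,yaw,zdown=True):
    "delta in tool axes from the measured pose to TCP p, tool down, tool x at yaw"
    s=manip.state(); M=R.from_quat(s["tcp_rot"],scalar_first=True)
    T=R.from_matrix(np.array([[np.cos(yaw),np.sin(yaw),0],[np.sin(yaw),-np.cos(yaw),0],[0,0,-1]]).T)
    d=M.inv().apply(np.array(p)-s["eef_pos"]); r=(M.inv()*T).as_rotvec()
    print("to",p,"d",d.round(4),"rot",r.round(4))
E
python3 - <<'E'
from h import *
s=manip.state();e=s["eef_pos"]
to([e[0],e[1],.31],.137)
to([.464,-.0025,.31],.137)
E
```

```text
to [np.float64(0.22685362878632423), np.float64(-0.5278316883928087), 0.31] d [ 0.000e+00 -1.000e-04 -1.053e-01] rot [-0.0014 -0.      0.2688]
to [0.464, -0.0025, 0.31] d [ 0.4253 -0.3892 -0.1046] rot [-0.0014 -0.      0.2688]
```

The manual's scale: shifts go in shares of 50 mm and turns go in shares of pi rad. Converting my numbers, -0.035 m is -0.7, 0.03 m is 0.6.

```bash
echo '[{"sz":-0.7},{"sz":-0.7},{"sz":-0.7},{"sx":0.5,"sy":-0.46},{"sx":0.6,"sy":-0.55},{"sx":0.6,"sy":-0.55},{"sx":0.6,"sy":-0.55},{"sx":0.6,"sy":-0.55},{"sx":0.6,"sy":-0.55},{"sx":0.6,"sy":-0.55}]' > next.json && python3 -m handwheel next.json 1.0
echo '[{"sx":0.6,"sy":-0.55,"az":0.0223},{"sx":0.6,"sy":-0.55,"az":0.0223},{"az":0.0223},{"az":0.0191},{}]' > next.json && python3 -m handwheel next.json
python3 -c "
from h import *
to([.464,-.0025,.31],.137)"
```

```text
time: 1.2
eef_pos: [0.3414, -0.273, 0.3103]
tcp_rot: [-0.0, 0.98, 0.201, 0.0]
ft_force: [-0.1, -0.0, -0.0]
grip_width: 1.0
gripper_force: 0.0
time: 1.7
eef_pos: [0.3771, -0.2011, 0.3103]
tcp_rot: [-0.0, 0.998, 0.069, -0.0]
ft_force: [0.9, -0.7, -0.3]
grip_width: 1.003
gripper_force: 0.0
to [0.464, -0.0025, 0.31] d [ 0.1132 -0.1849  0.0003] rot [-0.0001  0.0002  0.0002]
```

In the tool's units: -0.027 m is -0.54, -0.0269 m is -0.538.

```bash
echo '[{"sx":0.284,"sy":-0.46},{"sx":0.33,"sy":-0.54},{"sx":0.33,"sy":-0.54},{"sx":0.33,"sy":-0.54},{"sx":0.33,"sy":-0.54},{"sx":0.33,"sy":-0.54},{"sx":0.33,"sy":-0.538},{},{}]' > next.json && python3 -m handwheel next.json
python3 - <<'E'
from h import *
to([.464,-.0025,.158],.137)
a=cam("top")["pixels"][130:290,220:440,::-1]; b=cam("scene")["pixels"][60:300,230:400,::-1]
f=lambda i,k:cv2.resize(i,None,fx=k,fy=k,interpolation=cv2.INTER_CUBIC)
a=f(a,2.1); b=f(b,1.97)
o=np.zeros((480,800,3),np.uint8); o[:a.shape[0],:a.shape[1]]=a; o[:b.shape[0],463:463+b.shape[1]]=b[:480,:337]
cv2.imwrite("pics/p1.png",o)
E
```

```text
time: 2.6
eef_pos: [0.464, -0.0033, 0.3101]
tcp_rot: [0.0, 0.998, 0.069, -0.0]
ft_force: [-0.0, 0.1, -0.2]
grip_width: 1.0
gripper_force: 0.0
to [0.464, -0.0025, 0.158] d [ 0.0002 -0.0008  0.1521] rot [0.0003 0.001  0.0006]
```

View pics/p1.png

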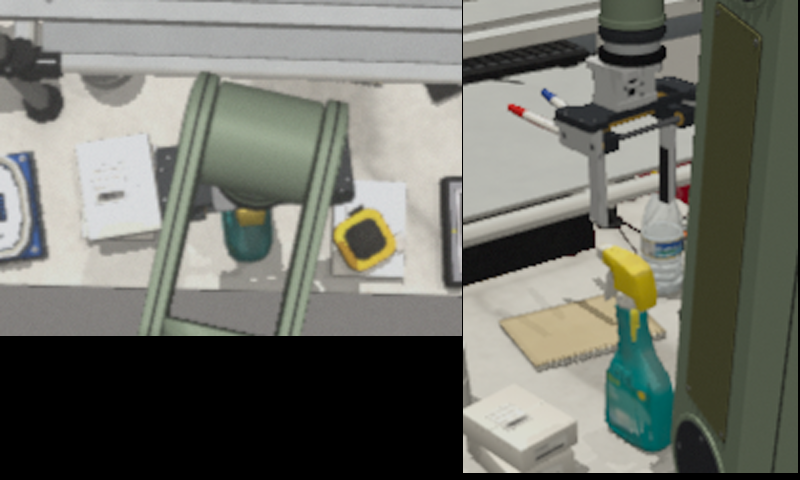

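The gripper is above the bottle. In the scene half its fingers are at about (605,215) and (668,195), straddling the head at (630,270) along y. Descending.

In the tool's units: 0.02 m is 0.4, 0.015 m is 0.3.

```bash
echo '[{"sy":-0.016,"sz":0.3},{"sz":0.4},{"sz":0.4},{"sz":0.4},{"sz":0.4},{"sz":0.4},{"sz":0.3},{"sz":0.24},{"sz":0.2},{},{}]' > next.json && python3 -m handwheel next.json
echo '[{},{},{},{},{},{},{},{},{},{}]' > next.json && python3 -m handwheel next.json 0.0
python3 -c "
from h import *
to([.464,-.0025,.158],.137)"
```

```text
time: 3.8
eef_pos: [0.4644, -0.0027, 0.1588]
tcp_rot: [0.0, 0.998, 0.068, 0.0]
ft_force: [0.2, -0.3, -0.6]
grip_width: 0.998
gripper_force: 0.0
time: 4.8
eef_pos: [0.4641, -0.0025, 0.1584]
tcp_rot: [0.0, 0.998, 0.068, -0.0]
ft_force: [-0.1, -0.4, 0.2]
grip_width: 0.365
gripper_force: 30.0
to [0.464, -0.0025, 0.158] d [-0.0001  0.      0.0004] rot [ 0.0001  0.     -0.0012]
```

In the tool's units: -0.02 m is -0.4, -0.01 m is -0.2.

```bash
echo '[{"sz":-0.2},{"sz":-0.4},{"sz":-0.4},{"sz":-0.4},{"sz":-0.4},{"sz":-0.4},{"sz":-0.4},{},{}]' > next.json && python3 -m handwheel next.json
python3 -c "
from h import *
to([.4713,.307,.288],.171)"
```

```text
time: 5.7
eef_pos: [0.4637, -0.0022, 0.288]
tcp_rot: [-0.0, 0.998, 0.068, -0.0]
ft_force: [0.1, -0.0, -3.7]
grip_width: 0.368
gripper_force: 30.0
to [0.4713, 0.307, 0.288] d [ 0.0494 -0.3054  0.    ] rot [-0.0003  0.0006 -0.0351]
```

In the tool's units: -0.02 m is -0.4, -0.0155 m is -0.31.

```bash
echo '[{"sx":0.03,"sy":-0.19},{"sx":0.05,"sy":-0.31},{"sx":0.064,"sy":-0.4},{"sx":0.064,"sy":-0.4},{"sx":0.064,"sy":-0.4},{"sx":0.064,"sy":-0.4},{"sx":0.064,"sy":-0.4},{"sx":0.064,"sy":-0.4},{"sx":0.064,"sy":-0.4},{"sx":0.064,"sy":-0.4},{"sx":0.064,"sy":-0.4},{"sx":0.064,"sy":-0.4}]' > next.json && python3 -m handwheel next.json
echo '[{"sx":0.064,"sy":-0.4},{"sx":0.064,"sy":-0.4},{"sx":0.064,"sy":-0.4},{"sx":0.05,"sy":-0.31},{"sx":0.018,"sy":-0.1,"az":-0.0048},{"az":-0.0064},{},{},{}]' > next.json && python3 -m handwheel next.json
python3 - <<'E'
from h import *
to([.4713,.307,.288],.171)
a=cam("top")["pixels"][170:290,180:300,::-1]; b=cam("scene")["pixels"][180:370,140:275,::-1]
f=lambda i,k:cv2.resize(i,None,fx=k,fy=k,interpolation=cv2.INTER_CUBIC)
a=f(a,3); b=f(b,3)
o=np.zeros((570,765,3),np.uint8); o[:360,:360]=a; o[:,360:]=b
cv2.imwrite("pics/p2.png",o)
E
```

```text
time: 6.9
eef_pos: [0.4679, 0.2267, 0.2864]
tcp_rot: [0.0, 0.998, 0.068, -0.002]
ft_force: [0.5, 0.8, -4.7]
grip_width: 0.363
gripper_force: 30.0
time: 7.8
eef_pos: [0.4714, 0.3062, 0.2886]
tcp_rot: [0.0, 0.996, 0.085, 0.0]
ft_force: [-0.3, -0.8, -3.8]
grip_width: 0.362
gripper_force: 30.0
to [0.4713, 0.307, 0.288] d [-0.     -0.0008  0.0006] rot [ 0.0002 -0.0001 -0.0013]
```

View pics/p2.png

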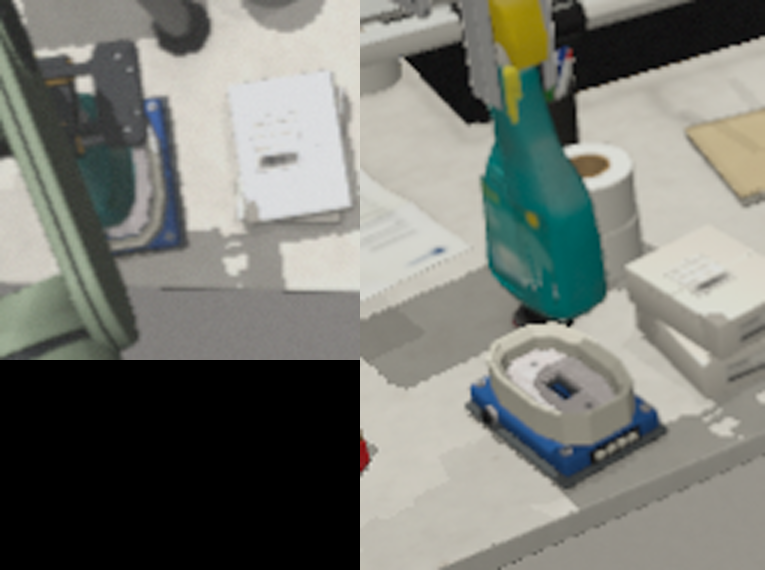

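The bottle hangs upright over the collar. In the scene half its foot bottom spans (490,285) to (605,305), and the collar is around (560,385). I'll overlay the expected outlines to check alignment.

```bash
python3 - <<'E'
from h import *
d=cam("scene"); s=manip.state(); e=s["eef_pos"]
def oc(c,yaw,z,L,W,cut=.018):
    a,b=L/2,W/2
    p=np.array([(a,b-cut),(a-cut,b),(-a+cut,b),(-a,b-cut),(-a,-b+cut),(-a+cut,-b),(a-cut,-b),(a,-b+cut)])
    c_,s_=np.cos(yaw),np.sin(yaw); p=p@np.array([[c_,s_],[-s_,c_]])+c
    return np.c_[p,np.full(8,z)]
y=.171; f=e[:2]-.012*np.array([np.cos(y),np.sin(y)])
k=5;u0,v0=165,255
im=cv2.resize(d["pixels"][v0:v0+90,u0:u0+115,::-1],None,fx=k,fy=k,interpolation=cv2.INTER_CUBIC).copy()
def draw(P,c):
    q=(proj(d,P)-[u0,v0]+.5)*k-.5
    cv2.polylines(im,[np.round(q).astype(int)],True,c,1)
draw(oc(f,y,e[2]+.0188-.177,.102,.056),(0,0,255))
draw(oc(f,y,e[2]+.0188-.177+.058,.102,.056),(0,0,255))
draw(oc([.4595,.305],y,.056,.108+.012,.062+.012),(255,0,255))
draw(oc([.4595,.305],y,0,.138,.098,.001),(0,255,0))
cv2.imwrite("pics/p3.png",cv2.resize(im,None,fx=1.3,fy=1.3))
E
```

```text
(no output)
```

View pics/p3.png

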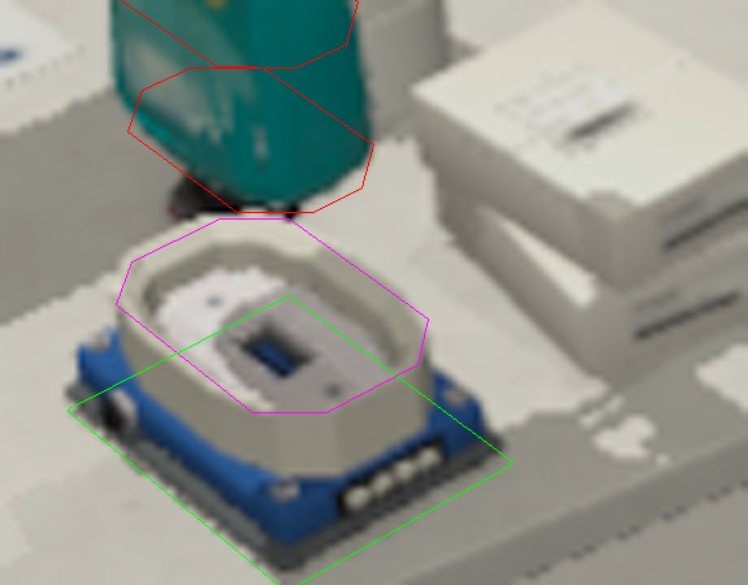

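The coder overlay sits about 2 px too low and the bottle overlay about 1.4 px too far right. I'll lower the foot to just above the rim, where calibration errors cancel, and compare there.

In the tool's units: 0.015 m is 0.3, 0.01 m is 0.2.

```bash
echo '[{"sy":-0.016,"sz":0.2},{"sz":0.3},{"sz":0.3},{"sz":0.3},{"sz":0.18},{},{}]' > next.json && python3 -m handwheel next.json
python3 - <<'E'
from h import *
d=cam("scene"); s=manip.state(); e=s["eef_pos"]; print(s["ft_force"])
def oc(c,yaw,z,L,W,cut=.018):
    a,b=L/2,W/2
    p=np.array([(a,b-cut),(a-cut,b),(-a+cut,b),(-a,b-cut),(-a,-b+cut),(-a+cut,-b),(a-cut,-b),(a,-b+cut)])
    c_,s_=np.cos(yaw),np.sin(yaw); p=p@np.array([[c_,s_],[-s_,c_]])+c
    return np.c_[p,np.full(8,z)]
y=.171; f=e[:2]-.012*np.array([np.cos(y),np.sin(y)])
k=9;u0,v0=168,263
im=cv2.resize(d["pixels"][v0:v0+66,u0:u0+88,::-1],None,fx=k,fy=k,interpolation=cv2.INTER_CUBIC).copy()
def draw(P,c):
    q=(proj(d,P)-[u0,v0]+.5)*k-.5
    cv2.polylines(im,[np.round(q).astype(int)],True,c,1)
draw(oc(f,y,e[2]+.0188-.177,.102,.056),(0,0,255))
draw(oc([.4595,.305],y,.056,.108+.012,.062+.012),(255,0,255))
print(proj(d,[[.46,.305,.06],[.47,.305,.06],[.46,.315,.06],[.46,.305,.07]])@np.eye(2))
cv2.imwrite("pics/p4.png",im)
E
```

```text
time: 8.65
eef_pos: [0.4712, 0.3078, 0.2242]
tcp_rot: [0.0, 0.996, 0.085, -0.0]
ft_force: [-0.1, 0.3, -3.6]
grip_width: 0.365
gripper_force: 30.0
[ 0.57447846  0.38633765 -3.39877078]
[[206.06218204 301.0472132 ]
 [204.2039814  298.87408344]
 [202.0524547  302.55388482]
 [205.60242239 297.53919391]]
```

View pics/p4.png

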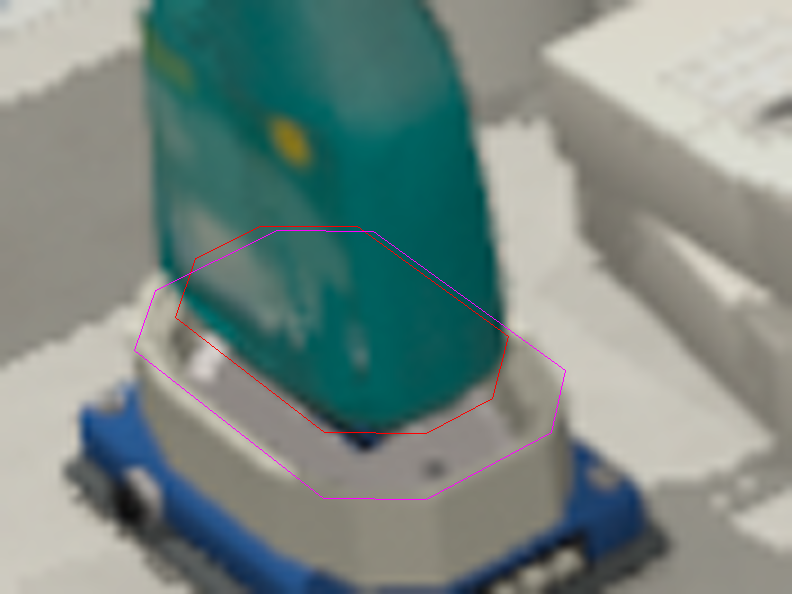

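In p4 the bottle foot spans x of about 160–505, while the collar spans about 137–575. So the foot sits roughly 3–4 mm too far +x and 2 mm too far +y relative to the pocket, which matches the collar-based top reading of (0.4575, 0.303). I'll shift by that and go down gently, watching the force.

In the tool's units: 0.004 m is 0.08, -0.0035 m is -0.07.

```bash
echo '[{"sx":-0.07,"sy":0.032},{"sz":0.08},{"sz":0.08},{"sz":0.06},{"sz":0.06},{},{}]' > next.json && python3 -m handwheel next.json
python3 -c "
from h import *
s=manip.state();print(s['ft_force'],s['wrist_torque'])"
```

```text
time: 9.4
eef_pos: [0.4679, 0.3055, 0.2103]
tcp_rot: [0.0, 0.996, 0.085, -0.0]
ft_force: [-0.6, 0.3, -4.3]
grip_width: 0.364
gripper_force: 30.0
[-0.62838759  0.30490267 -4.26220443] [-0.00333992  0.00991009 -0.01495769]
```

In the tool's units: 0.003 m is 0.06.

```bash
echo '[{"sz":0.06},{"sz":0.06},{}]' > next.json && python3 -m handwheel next.json; echo '[{"sz":0.04},{"sz":0.04},{}]' > next.json && python3 -m handwheel next.json
python3 -c "
from h import *
s=manip.state();print(s['ft_force'],s['wrist_torque'])"
```

```text
time: 9.7
eef_pos: [0.4677, 0.3054, 0.2039]
tcp_rot: [0.0, 0.996, 0.085, -0.0]
ft_force: [0.8, -0.4, -4.1]
grip_width: 0.366
gripper_force: 30.0
time: 10.0
eef_pos: [0.468, 0.3056, 0.2002]
tcp_rot: [-0.0, 0.996, 0.085, -0.0]
ft_force: [-0.6, 1.0, -4.1]
grip_width: 0.361
gripper_force: 30.0
[-0.57293274  0.96581001 -4.09424637] [ 0.117611   -0.0858311  -0.01203057]
```

In the tool's units: 0.002 m is 0.04.

```bash
echo '[{"sz":0.04},{"sz":0.04},{"sz":0.04},{"sz":0.04},{}]' > next.json && python3 -m handwheel next.json; echo '[{"sz":0.04},{"sz":0.04},{}]' > next.json && python3 -m handwheel next.json
python3 -c "
from h import *
s=manip.state();print(s['ft_force'],s['wrist_torque'])"
```

```text
time: 10.5
eef_pos: [0.4689, 0.3059, 0.1936]
tcp_rot: [-0.0, 0.996, 0.085, 0.001]
ft_force: [1.2, -0.8, 5.0]
grip_width: 0.364
gripper_force: 30.0
time: 10.8
eef_pos: [0.4691, 0.3059, 0.19]
tcp_rot: [-0.0, 0.996, 0.085, 0.002]
ft_force: [0.0, -1.0, 8.0]
grip_width: 0.366
gripper_force: 30.0
[ 0.03186005 -1.03457305  8.02742221] [-0.17195318  0.04937114 -0.00291445]
```

```bash
for i in 1 ; do echo '[{"sz":0.03},{},{}]' > next.json && python3 -m handwheel next.json; done; echo '[{"sz":0.03},{},{}]' > next.json && python3 -m handwheel next.json; echo '[{"sz":0.03},{},{}]' > next.json && python3 -m handwheel next.json
```

```text
time: 11.1
eef_pos: [0.4692, 0.3059, 0.189]
tcp_rot: [-0.0, 0.996, 0.085, 0.002]
ft_force: [-0.4, -0.4, 8.0]
grip_width: 0.366
gripper_force: 30.0
time: 11.4
eef_pos: [0.4694, 0.306, 0.1883]
tcp_rot: [-0.0, 0.996, 0.085, 0.002]
ft_force: [-1.7, -2.0, 11.3]
grip_width: 0.362
gripper_force: 30.0
time: 11.7
eef_pos: [0.4699, 0.3062, 0.1883]
tcp_rot: [-0.001, 0.996, 0.085, 0.003]
ft_force: [-2.4, -3.7, 15.8]
grip_width: 0.367
gripper_force: 30.0
```

In the tool's units: 0.001 m is 0.02.

```bash
echo '[{"sz":0.02},{},{},{}]' > next.json && python3 -m handwheel next.json; echo '[{"sz":-0.08},{"sz":-0.1},{"sz":-0.2},{"sz":-0.2},{"sz":-0.2},{"sz":-0.3},{"sz":-0.4},{"sz":-0.4},{"sz":-0.3},{},{}]' > next.json && python3 -m handwheel next.json
python3 -c "
from h import *
to([.4585,-.301,.293],.047)
print(manip.state()['wrist_torque'])"
```

```text
time: 12.1
eef_pos: [0.4703, 0.3063, 0.1882]
tcp_rot: [-0.001, 0.996, 0.085, 0.003]
ft_force: [-2.6, -1.9, 18.3]
grip_width: 0.364
gripper_force: 30.0
time: 13.2
eef_pos: [0.4678, 0.3055, 0.2918]
tcp_rot: [0.0, 0.996, 0.085, -0.0]
ft_force: [1.1, -0.6, -4.6]
grip_width: 0.368
gripper_force: 30.0
to [0.4585, -0.301, 0.293] d [-0.1123  0.5961 -0.0011] rot [1.000e-04 3.000e-04 1.238e-01]
[0.07031587 0.01209997 0.0214045 ]
```

In the tool's units: 0.0195 m is 0.39, 0.015 m is 0.3.

```bash
echo '[{"sx":-0.038,"sy":0.2},{"sx":-0.058,"sy":0.3},{"sx":-0.074,"sy":0.39},{"sx":-0.074,"sy":0.39},{"sx":-0.074,"sy":0.39},{"sx":-0.074,"sy":0.39},{"sx":-0.074,"sy":0.39},{"sx":-0.074,"sy":0.39},{"sx":-0.074,"sy":0.39},{"sx":-0.074,"sy":0.39},{"sx":-0.074,"sy":0.39},{"sx":-0.074,"sy":0.39}]' > next.json && python3 -m handwheel next.json
echo '[{"sx":-0.074,"sy":0.39},{"sx":-0.074,"sy":0.39},{"sx":-0.074,"sy":0.39},{"sx":-0.074,"sy":0.39},{"sx":-0.074,"sy":0.39},{"sx":-0.074,"sy":0.39},{"sx":-0.074,"sy":0.39},{"sx":-0.074,"sy":0.39},{"sx":-0.074,"sy":0.39},{"sx":-0.074,"sy":0.39},{"sx":-0.074,"sy":0.39},{"sx":-0.074,"sy":0.39}]' > next.json && python3 -m handwheel next.json
echo '[{"sx":-0.074,"sy":0.39},{"sx":-0.074,"sy":0.39},{"sx":-0.074,"sy":0.39},{"sx":-0.074,"sy":0.39},{"sx":-0.058,"sy":0.3},{"sx":-0.038,"sy":0.2},{"az":0.0191},{"az":0.0204},{},{}]' > next.json && python3 -m handwheel next.json
python3 -c "
from h import *
to([.4565,-.301,.21],.047)"
```

```text
time: 14.4
eef_pos: [0.463, 0.0797, 0.2911]
tcp_rot: [0.0, 0.996, 0.085, -0.001]
ft_force: [-0.3, 0.2, -4.9]
grip_width: 0.366
gripper_force: 30.0
time: 15.6
eef_pos: [0.4586, -0.1579, 0.2911]
tcp_rot: [-0.0, 0.996, 0.085, -0.001]
ft_force: [-0.3, 0.5, -4.0]
grip_width: 0.363
gripper_force: 30.0
time: 16.6
eef_pos: [0.4582, -0.2612, 0.2918]
tcp_rot: [-0.0, 1.0, 0.024, -0.0]
ft_force: [-0.4, 0.5, -3.8]
grip_width: 0.365
gripper_force: 30.0
to [0.4565, -0.301, 0.21] d [-0.0036  0.0397  0.0818] rot [-0.0004  0.0003  0.0013]
```

```bash
echo '[{"sx":-0.024,"sy":0.264},{"sx":-0.024,"sy":0.266},{"sx":-0.024,"sy":0.264},{"sz":0.2},{"sz":0.28},{"sz":0.28},{"sz":0.2},{"sz":0.12},{},{}]' > next.json && python3 -m handwheel next.json
python3 - <<'E'
from h import *
to([.4565,-.301,.2092],.047)
d=cam("top"); e=manip.state()["eef_pos"]
y=.047; c,s_=np.cos(y),np.sin(y)
k=7;u0,v0=395,190
im=cv2.resize(d["pixels"][v0:v0+85,u0:u0+110,::-1],None,fx=k,fy=k,interpolation=cv2.INTER_CUBIC).copy()
def draw(ctr,z,L,W,col):
    p=np.array([(L,W),(-L,W),(-L,-W),(L,-W)])/2@np.array([[c,s_],[-s_,c]])+ctr
    q=(proj(d,np.c_[p,np.full(4,z)])-[u0,v0]+.5)*k-.5
    cv2.polylines(im,[np.round(q).astype(int)],True,col,1)
draw([.4465,-.3015],.036,.098,.06,(0,255,0)); draw([.4465,-.3015],.035,.14,.1,(255,0,255))
draw(e[:2]-.010*np.array([c,s_]),.09,.102,.056,(0,0,255))
cv2.imwrite("pics/p5.png",im)
E
```

```text
time: 17.6
eef_pos: [0.4569, -0.3011, 0.2382]
tcp_rot: [0.0, 1.0, 0.024, 0.0]
ft_force: [-0.1, -0.7, -3.6]
grip_width: 0.365
gripper_force: 30.0
to [0.4565, -0.301, 0.2092] d [-0.0004 -0.0001  0.029 ] rot [ 0.0003 -0.0003  0.0001]
```

View pics/p5.png

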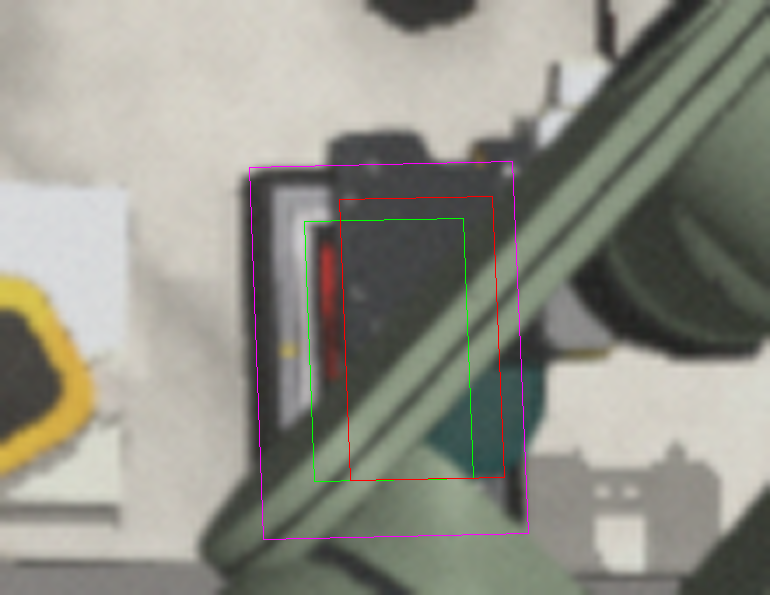

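In p5 the reader outline fits. The teal right edge at (545,400) agrees with the foot's upper edge at z≈0.138 to about 1 px once perspective is counted, and its near end at y≈478 fits too. Lowering the last 29 mm.

In the tool's units: 0.008 m is 0.16, 0.003 m is 0.06.

```bash
echo '[{"sz":0.12},{"sz":0.16},{"sz":0.14},{"sz":0.1},{"sz":0.06},{},{},{},{},{},{},{}]' > next.json && python3 -m handwheel next.json
python3 - <<'E'
from h import *
to([.4565,-.301,.2092],.047)
for n in("top","scene"):
    d=cam(n); hsv=cv2.cvtColor(d["pixels"],cv2.COLOR_RGB2HSV)
    m=cv2.inRange(hsv,(82,120,40),(96,255,255)); k,_,st,c=cv2.connectedComponentsWithStats(m)
    o=[st[i].tolist() for i in range(1,k) if st[i][4]>40]
    e=manip.state()["eef_pos"]; y=.047; f=e[:2]-.010*np.array([np.cos(y),np.sin(y)])
    P=[[f[0]+a,f[1]+b,z] for z in(.051,.109) for a,b in((.051,.01),(-.051,.01),(-.051,-.01),(.033,.028),(-.033,.028),(-.033,-.028),(.033,-.028))]
    print(n,o); print(proj(d,P).round(1).tolist())
E
```

```text
time: 18.85
eef_pos: [0.4567, -0.3012, 0.209]
tcp_rot: [0.0, 1.0, 0.023, 0.0]
ft_force: [0.0, 0.6, -4.1]
grip_width: 0.367
gripper_force: 30.0
to [0.4565, -0.301, 0.2092] d [-0.0002 -0.0002 -0.0002] rot [ 0.0001 -0.0001 -0.0002]
top []
[[447.7, 219.4], [447.4, 258.5], [455.1, 258.7], [440.8, 226.1], [440.6, 251.4], [462.0, 251.9], [462.1, 226.6], [452.5, 217.1], [452.3, 257.7], [460.3, 257.9], [445.4, 224.0], [445.2, 250.3], [467.5, 250.9], [467.6, 224.6]]
scene [[395, 171, 34, 67, 1200]]
[[395.2, 223.7], [419.8, 239.2], [425.3, 237.1], [394.4, 228.2], [410.3, 238.4], [425.7, 232.3], [409.7, 222.5], [396.4, 205.5], [421.5, 220.5], [427.1, 218.4], [395.7, 209.9], [411.9, 219.7], [427.5, 213.8], [411.2, 204.4]]
```

The scene silhouette (x 395–429, bottom at y 238) matches the prediction to about 1 px, and the bottle is still. Handing in.

```bash
python3 -c "
from rig import manip
print(manip.sign_off())"
```

```text
the job is handed in; nothing more can be done
None
```

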